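# Air the valve burn-in box and bolt it shut

### The arm

A 6-joint arm with a two-finger parallel gripper is mounted at the origin on the work surface. World frame = base frame: x ahead of the robot, y to its left, z up, the work surface at z = 0. Lengths are in mm, angles in rad, forces in N, time in s.
With the tool pointing down it reaches from about 300 to 850 mm from the base axis. Payload 4.2 kg.
Tool frame: the origin (TCP) lies between the finger pads; the fingertips stand 14 mm ahead of it and the grasp point (between the pads) lies 5 mm behind it; z points along the fingers, y is the line along which they close (so a half turn about z gives the same grasp; the last joint's range is limited). The gripper opens to 91 mm and grips with 3 to 60 N. Pads are 32 mm wide; open, the fingers measure 118 mm over their backs; the gripper's body (76 mm by 178 mm) begins 60 mm behind the grasp point.
Start: joints at [1.282, 0.32, 1.565, -0, 1.257, -0.02], TCP at [152.707, 554.367, 227.976] pointing down, gripper open.
Joint ranges: [-3.11, 3.11], [-0.84, 2.01], [0.21, 2.61], [-1.34, 4.49], [0.05, 2.63], [-2.56, 2.56]. Speed limits (rad/s): [2.57, 2.57, 3.14, 3.14, 3.14, 3.14].

### API

Orientations are given as a 3x3 rotation matrix whose columns are the frame's x, y, z axes.
In Python, from bench import observe, camera, camera_params, sign_off, boxes_of, masks_of, mark_of gives the robot as it stands. The module is installed in compiled form; this text tells all that it offers.
- The arm moves only by the shell command python3 -m pendant 'ROWS'. ROWS is JSON, a list of rows, each an object of numbers: "fingers": the opening, from 0 (shut) to 1 (fully open); "dx", "dy", "dz": the shift along the tool's x, y, z in units of 25 mm (1.0 is 25 mm); "turn": the turn about the tool's z in units of 5 degrees (1.0 is 5 degrees). A call has 1 to 5 rows; each row shifts and turns the commanded pose from where the row before left it, along the tool's axes as they then stand; what a row does not reach is not made up. A row lasts 1/12 s, in which the tool goes at most 41.7 mm and 7.16 degrees, less where a joint would pass 70% of its speed; a pose out of reach is approached as far as the arm can. A call is refused whole if a number of a shift passes 1 or a number of a turn 1, either way. A call with a gripper value outside its range is refused whole. The fingers move at their own pace and stop on an object; the grip force is fixed at half the most. Time passes only in rows, so rows that do not move let the fingers close. It gives the time, the measured TCP pose, the force, the opening and the grip force at its end, in the units of the state.
- observe(): the state, without advancing time (a new reading comes with each control period).
- camera(name): name is "side" or "top"; returns the picture (420x560x3 uint8, blue, green, red); there is no depth.
- camera_params(name): a dict with "camera_matrix" (3x3 intrinsics, pixels), "camera_from_world" (4x4, takes a point from world to camera coordinates). Camera axes: x right, y up, looking along -z (the intrinsics and any distortion apply to the point x, -y, -z); pixel columns grow to the right and rows downward; lengths in mm; the calibration is good to about 2 mm. A picture is of the moment at which its call begins. camera_params takes no time and is no camera call.
- sign_off(): hands the job in; it is judged then, once.
Trained networks look in the newest picture that a camera, given by its name, has taken for a name from the list of things; names that differ only in an ending like _2 or _b are one class to them, and where a whole thing is asked for, a point or a joint stands for the part that bears it (a point fixed in the world has none). Each returns a list of dicts, best first, with "p" (0 to 1); they miss things now and then, are a little off and sometimes report something else, mostly with a low value. They report only what shows in the picture. A call takes as long as a camera call.
- boxes_of(thing, camera): "location" ([x, y, z] in mm, in world coordinates, good to about 4 mm: the middle of the surface that is visible of it).
- masks_of(thing, camera): "mask" (420x560 bool, what is visible of it).
- mark_of(thing, camera): "location" ([x, y, z] in mm, in world coordinates, good to about 4 mm: a listed point, or the origin of a listed thing).
The state is a dict: "clock": time; "joints": joint angles; "joint_velocities": joint speeds; "joint_efforts": joint torques, N m; "tcp_pos": TCP position; "tcp_rot": TCP orientation; "contact_force": force on the tool from outside, world axes, zero at the start; "moment": the same for the moment, N m; "opening": finger opening in mm; "grasp_force": force on a finger pad.
Only numpy, scipy, OpenCV 4.12 (cv2) and the standard library are available. Lean on these libraries where they do the work, as an engineer would, in place of code of your own. Each camera call takes 0.05 s, during which the arm holds its last target. There are 200 camera calls.

### The job

Air the valve burn-in box: with a fingertip press its front lever all the way down so that the lid stands wide open, keep it there for two full seconds, then let the lever rise slowly under the fingertip so that the lid comes down gently and does not drop or slam. Once the lid is shut, push the slide bolt's knob all the way across towards the lever to lock the lid, and move clear. Work only by pressing and pushing: do not touch the lid itself, grip nothing, and leave everything else on the bench where it stands.

Things in the scene. Friction and masses are not known exactly. Their poses are not given: they have to be found in the camera images.
- box: Fixed aluminium burn-in box, 200 deep (x) x 260 wide (y) x 130 high, black side fins to y = +/-144, lid on top to z = 138. Origin: centre of its underside, on the bench; -x points out of its front, about towards the robot. The lever leaves the front's middle (pivot x -112, y 0, z 85). A solid steel ledge 85 high, x -162 to -100, y 35 to 127, carries the bolt (mm, box frame).
- lever_pad (a point): Centre of the top face of the lever's black rubber pad, 60 wide (y) x 45 long x 10 thick, 125 from the pivot. At rest about 122 above the bench and sloping up outward by 0.25 rad; pressing moves it about 62 almost straight down, to 60 above the bench, sloping down outward by 0.25 rad (mm).
- lever (a joint): Lever angle, rad: 0 at rest (up), 0.5 fully pressed, at its stop. Lid angle = 2.2 x lever angle. The lid's weight alone raises it: about 3 to 6 N at the pad, less when open. Let go, the lid falls and slams; gentle means the lid turns down slower than 2.5 rad/s, so the pad must rise slower than about 130 mm/s at every moment (30 mm/s is comfortable).
- lid (a joint): Lid angle, rad: 0 shut, 1.1 wide open (lever at its stop). Hinged at the box's top, 60 mm beyond its middle (+x); its front edge swings up and away from the robot, to about 280 mm above the bench.
- cover: The lid's plate, 166 x 264 x 6 mm aluminium with dark vent slots, hinged at its far edge. Origin: middle of its front edge, 130 above the bench when shut. Not to be touched.
- bolt_knob (a point): Centre of the top of the slide bolt's upright round steel knob, 18 in diameter, standing 31 above the ledge (top 116 above the bench, ledge top 85), 30 in front of the box front. It slides along the box's -y axis, towards the lever.
- bolt (a joint): Bolt travel, m: about 0 drawn back, 0.030 fully across (its stop), where its bar is in the lid's keeper. Stiff: it takes 2 to 3 N and stays where it is left.
- capacitor: Loose capacitor can, 38 diameter x 55 high, standing near the lever on its right (-y) side. Origin: centre of its underside. To be left alone.
- dial: Loose aluminium control dial, 44 diameter x 24 high, lying in front of the ledge, left (+y) of the lever. Origin: centre of its underside. To be left alone.
- valve: Loose glass valve on a white ceramic base, 42 diameter x 102 high, standing. Origin: centre of its underside. To be left alone.
- carton: Loose cardboard carton 55 x 55 x 110 high. Origin: centre of its underside. To be left alone.
- choke: Loose heavy grey choke can, 100 diameter x 87 high. Origin: centre of its underside. To be left alone.
- driver: Loose screwdriver lying on the bench. To be left alone.
- jar: Loose jar, 60 diameter x 70 high. Origin: centre of its underside. To be left alone.

How it is judged:
By the outcome, as a careful person would: the job done as asked, in the order asked, and still so for the second after the job is handed in, with the robot touching nothing.
It also fails if it takes over 58 s, if anything falls off the work surface, if the arm or the gripper's body presses on something with over 40 N, if the wrist force passes 120 N, or if a joint passes its speed limit or range.

## Working session

There is one attempt and no reset: what is moved stays moved. The work goes in short steps, Python scripts to look and compute and a shell command to move; the robot and the scene stay as the last step left them, time stands still between calls to the robot, and variables do not carry over. Pictures are saved under pics/ and viewed, at most 10 in all, crops included, and the job is handed in when it is done.

```bash
mkdir -p pics; python3 - <<'E'
from bench import *
import cv2,numpy as np
for c in ("side","top"):
    cv2.imwrite(f"pics/{c}0.png",camera(c))
    for t in ["box","lever_pad","bolt_knob","cover","capacitor","dial","valve","carton","choke","driver","jar"]:
        r=mark_of(t,c) if t!="driver" else boxes_of(t,c)
        print(c,t,[(np.round(d["location"]).tolist(),round(d["p"],2)) for d in r[:2]])
s=observe();print(s["clock"],s["tcp_rot"],s["contact_force"])
E
```

```text
side box [([690.0, -39.0, 1.0], 0.92)]
side lever_pad [([464.0, -101.0, 122.0], 0.67), ([618.0, -432.0, 1.0], 0.27)]
side bolt_knob [([534.0, 20.0, 111.0], 0.55), ([465.0, -100.0, 123.0], 0.49)]
side cover [([590.0, -63.0, 131.0], 0.66), ([420.0, 1.0, -0.0], 0.24)]
side capacitor [([510.0, -185.0, -0.0], 0.87)]
side dial [([420.0, 5.0, 1.0], 0.77)]
side valve [([630.0, 419.0, -2.0], 0.75)]
side carton [([459.0, 425.0, 0.0], 0.55)]
side choke [([462.0, -423.0, -0.0], 0.93)]
side driver [([361.0, -475.0, 22.0], 0.97), ([453.0, 398.0, 66.0], 0.58)]
side jar [([616.0, -433.0, 1.0], 0.55)]
top box [([687.0, -38.0, -4.0], 0.66)]
top lever_pad [([463.0, -98.0, 121.0], 0.79)]
top bolt_knob [([538.0, 20.0, 117.0], 0.63), ([590.0, -63.0, 128.0], 0.24)]
top cover [([586.0, -65.0, 130.0], 0.77)]
top capacitor [([507.0, -184.0, -1.0], 0.59), ([534.0, 18.0, 118.0], 0.25)]
top dial [([420.0, 1.0, -3.0], 0.54)]
top valve [([632.0, 418.0, -2.0], 0.6)]
top carton [([458.0, 424.0, -2.0], 0.89)]
top choke [([456.0, -426.0, -2.0], 0.76), ([459.0, 423.0, -2.0], 0.72)]
top driver [([362.0, -462.0, 23.0], 0.64), ([456.0, -414.0, 86.0], 0.38)]
top jar [([616.0, -427.0, 2.0], 0.49)]
1.2 [[-9.64089040e-01  2.65579219e-01  4.24325188e-05]
 [ 2.65579223e-01  9.64089029e-01  1.46676318e-04]
 [-1.95454364e-06  1.52678226e-04 -9.99999988e-01]] [-0.30063517  1.00319681  0.15272529]
```

View pics/side0.png

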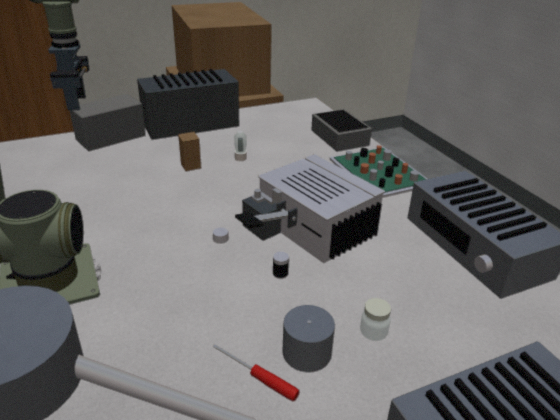

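View pics/top0.png

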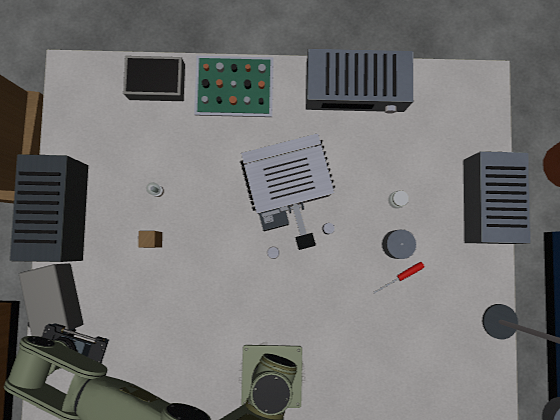

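Networks and pictures agree: the pad is at about (464,-100,122) and the knob at (536,20,116). Box yaw is about 0.265 rad, and the pad-to-box distance of 233 mm matches the drawing. First I close the fingers, align with the box, and cross over at z 228.

```bash
python3 -m pendant '[{"fingers":0,"turn":-1},{"fingers":0,"turn":-1},{"fingers":0,"turn":-1},{"fingers":0,"turn":-1},{"fingers":0,"turn":-1}]'
python3 -m pendant '[{"fingers":0,"turn":-1},{"fingers":0,"turn":-0.12,"dy":-0.5},{"dy":-1,"dx":-0.18,"fingers":0},{"dy":-1,"dx":-0.18,"fingers":0},{"dy":-1,"dx":-0.18,"fingers":0}]'
python3 -m pendant '[{"dy":-1,"dx":-0.18,"fingers":0},{"dy":-1,"dx":-0.18,"fingers":0},{"dy":-1,"dx":-0.18,"fingers":0},{"dy":-1,"dx":-0.18,"fingers":0},{"dy":-1,"dx":-0.18,"fingers":0}]'
```

```text
$[0]: bad value
$[0]: bad value
$[0]: bad value
```

```bash
python3 -m pendant '[{"fingers":0,"dx":0,"dy":0,"dz":0,"turn":-1}]'; python3 -m pendant --help 2>&1 | head
```

```text
clock: 1.28
tcp_pos: [152.7, 554.4, 228.0]
tcp_rot: [[-0.984, 0.179, 0.0], [0.179, 0.984, 0.0], [0.0, 0.0, -1.0]]
contact_force: [-0.5, -0.1, 0.1]
opening: 87.2
grasp_force: 0.0
invalid input: not JSON, or not a number
```

Each row needs every key.

```bash
python3 -m pendant '[{"fingers":0,"dx":0,"dy":0,"dz":0,"turn":-1},{"fingers":0,"dx":0,"dy":0,"dz":0,"turn":-1},{"fingers":0,"dx":0,"dy":0,"dz":0,"turn":-1},{"fingers":0,"dx":0,"dy":0,"dz":0,"turn":-1},{"fingers":0,"dx":0,"dy":-0.4,"dz":0,"turn":-1}]'
python3 -m pendant '[{"fingers":0,"dx":-0.18,"dy":-1,"dz":0,"turn":-0.12},{"fingers":0,"dx":-0.18,"dy":-1,"dz":0,"turn":0},{"fingers":0,"dx":-0.18,"dy":-1,"dz":0,"turn":0},{"fingers":0,"dx":-0.18,"dy":-1,"dz":0,"turn":0},{"fingers":0,"dx":-0.18,"dy":-1,"dz":0,"turn":0}]'
python3 -m pendant '[{"fingers":0,"dx":-0.18,"dy":-1,"dz":0,"turn":0},{"fingers":0,"dx":-0.18,"dy":-1,"dz":0,"turn":0},{"fingers":0,"dx":-0.18,"dy":-1,"dz":0,"turn":0},{"fingers":0,"dx":-0.18,"dy":-1,"dz":0,"turn":0},{"fingers":0,"dx":-0.18,"dy":-1,"dz":0,"turn":0}]'
```

```text
clock: 1.7
tcp_pos: [154.3, 545.7, 227.8]
tcp_rot: [[-0.966, -0.257, -0.0], [-0.257, 0.966, 0.001], [-0.0, 0.001, -1.0]]
contact_force: [0.1, 0.2, 0.5]
opening: 54.1
grasp_force: 0.0
clock: 2.12
tcp_pos: [208.9, 428.6, 228.0]
tcp_rot: [[-0.965, -0.263, 0.0], [-0.263, 0.965, 0.0], [-0.0, 0.0, -1.0]]
contact_force: [0.4, -0.2, 0.8]
opening: 20.5
grasp_force: 0.0
clock: 2.53
tcp_pos: [263.4, 313.8, 228.1]
tcp_rot: [[-0.965, -0.262, 0.0], [-0.262, 0.965, 0.0], [-0.001, 0.0, -1.0]]
contact_force: [-0.0, 0.4, -0.1]
opening: 0.6
grasp_force: 0.0
```

```bash
python3 -m pendant '[{"fingers":0,"dx":-0.19,"dy":-1,"dz":0,"turn":0},{"fingers":0,"dx":-0.19,"dy":-1,"dz":0,"turn":0},{"fingers":0,"dx":-0.19,"dy":-1,"dz":0,"turn":0},{"fingers":0,"dx":-0.19,"dy":-1,"dz":0,"turn":0},{"fingers":0,"dx":-0.19,"dy":-1,"dz":0,"turn":0}]'
python3 -m pendant '[{"fingers":0,"dx":-0.19,"dy":-1,"dz":0,"turn":0},{"fingers":0,"dx":-0.19,"dy":-1,"dz":0,"turn":0},{"fingers":0,"dx":-0.19,"dy":-1,"dz":0,"turn":0},{"fingers":0,"dx":-0.19,"dy":-1,"dz":0,"turn":0},{"fingers":0,"dx":-0.19,"dy":-1,"dz":0,"turn":0}]'
python3 -m pendant '[{"fingers":0,"dx":-0.19,"dy":-1,"dz":0,"turn":0},{"fingers":0,"dx":-0.19,"dy":-1,"dz":0,"turn":0},{"fingers":0,"dx":-0.19,"dy":-1,"dz":0,"turn":0},{"fingers":0,"dx":-0.19,"dy":-1,"dz":0.4,"turn":0},{"fingers":0,"dx":-0.19,"dy":-1,"dz":0.4,"turn":0}]'
python3 -m pendant '[{"fingers":0,"dx":-0.19,"dy":-1,"dz":0.4,"turn":0},{"fingers":0,"dx":-0.19,"dy":-1,"dz":0.4,"turn":0},{"fingers":0,"dx":-0.15,"dy":-0.6,"dz":0.4,"turn":0},{"fingers":0,"dx":0,"dy":0,"dz":0,"turn":0},{"fingers":0,"dx":0,"dy":0,"dz":0,"turn":0}]'
python3 - <<'E'
from bench import *
import cv2,numpy as np
for c in ("side","top"):
    im=camera(c)
    u,v,w,h=(215,160,180,135) if c=="side" else (220,130,160,120)
    cv2.imwrite(f"pics/{c}1.png",cv2.resize(im[v:v+h,u:u+w],None,fx=4,fy=4,interpolation=2))
    for t in ["lever_pad","bolt_knob"]:
        print(c,t,[(np.round(d["location"]).tolist(),round(d["p"],2)) for d in mark_of(t,c)[:2]])
E
```

```text
clock: 2.95
tcp_pos: [319.1, 199.4, 228.2]
tcp_rot: [[-0.965, -0.262, 0.001], [-0.262, 0.965, 0.0], [-0.001, 0.0, -1.0]]
contact_force: [0.6, -0.1, -0.8]
opening: 0.9
grasp_force: 0.0
clock: 3.37
tcp_pos: [374.9, 84.9, 228.2]
tcp_rot: [[-0.965, -0.262, 0.001], [-0.262, 0.965, 0.0], [-0.001, 0.0, -1.0]]
contact_force: [0.7, -0.3, 0.0]
opening: 0.1
grasp_force: 0.0
clock: 3.78
tcp_pos: [431.1, -29.6, 208.3]
tcp_rot: [[-0.965, -0.262, 0.002], [-0.262, 0.965, -0.0], [-0.002, -0.001, -1.0]]
contact_force: [-0.6, 0.2, 0.0]
opening: 0.2
grasp_force: 0.0
clock: 4.2
tcp_pos: [459.7, -87.8, 177.4]
tcp_rot: [[-0.965, -0.261, -0.002], [-0.261, 0.965, 0.001], [0.001, 0.001, -1.0]]
contact_force: [0.7, -0.1, 0.8]
opening: 0.4
grasp_force: 0.0
side lever_pad [([464.0, -101.0, 121.0], 0.76)]
side bolt_knob [([534.0, 21.0, 114.0], 0.46)]
top lever_pad []
top bolt_knob [([534.0, 18.0, 117.0], 0.49)]
```

View pics/side1.png

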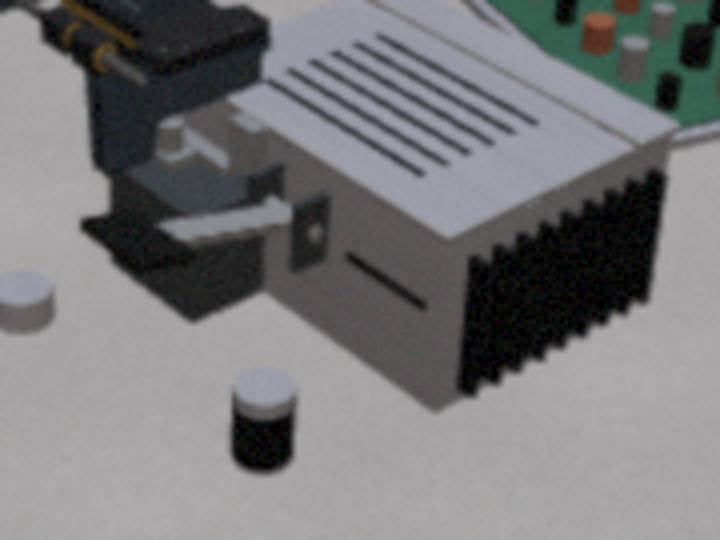

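The crop shows the closed fingertips just above the pad (crop pixels about 120,165), clear of the knob (170,135) and the capacitor (262,420). I shift 13 mm and descend to contact.

```bash
python3 -m pendant '[{"fingers":0,"dx":0,"dy":-0.26,"dz":0.2,"turn":0},{"fingers":0,"dx":0,"dy":-0.26,"dz":0.3,"turn":0},{"fingers":0,"dx":0,"dy":0,"dz":0.3,"turn":0},{"fingers":0,"dx":0,"dy":0,"dz":0.2,"turn":0},{"fingers":0,"dx":0,"dy":0,"dz":0.2,"turn":0}]'
python3 -m pendant '[{"fingers":0,"dx":0,"dy":0,"dz":0.15,"turn":0},{"fingers":0,"dx":0,"dy":0,"dz":0.15,"turn":0},{"fingers":0,"dx":0,"dy":0,"dz":0.15,"turn":0},{"fingers":0,"dx":0,"dy":0,"dz":0.15,"turn":0},{"fingers":0,"dx":0,"dy":0,"dz":0.15,"turn":0}]'
```

```text
clock: 4.92
tcp_pos: [462.9, -100.1, 146.8]
tcp_rot: [[-0.965, -0.262, -0.001], [-0.262, 0.965, 0.001], [0.001, 0.001, -1.0]]
contact_force: [-0.7, -0.3, 0.5]
opening: 0.2
grasp_force: 0.0
clock: 5.33
tcp_pos: [463.4, -100.2, 129.3]
tcp_rot: [[-0.965, -0.262, 0.0], [-0.262, 0.965, -0.0], [-0.0, -0.0, -1.0]]
contact_force: [-2.0, -0.7, 5.7]
opening: 0.7
grasp_force: 2.3
```

```bash
python3 -m pendant '[{"fingers":0,"dx":0,"dy":0,"dz":0.15,"turn":0},{"fingers":0,"dx":0,"dy":0,"dz":0.15,"turn":0},{"fingers":0,"dx":0,"dy":0,"dz":0.15,"turn":0},{"fingers":0,"dx":0,"dy":0,"dz":0.15,"turn":0},{"fingers":0,"dx":0,"dy":0,"dz":0.15,"turn":0}]'
python3 -m pendant '[{"fingers":0,"dx":0,"dy":0,"dz":0.15,"turn":0},{"fingers":0,"dx":0,"dy":0,"dz":0.15,"turn":0},{"fingers":0,"dx":0,"dy":0,"dz":0.15,"turn":0},{"fingers":0,"dx":0,"dy":0,"dz":0.15,"turn":0},{"fingers":0,"dx":0,"dy":0,"dz":0.1,"turn":0}]'
```

```text
clock: 5.75
tcp_pos: [463.2, -100.1, 110.0]
tcp_rot: [[-0.965, -0.262, -0.0], [-0.262, 0.965, 0.0], [0.0, 0.0, -1.0]]
contact_force: [-3.0, -1.8, 4.2]
opening: 0.5
grasp_force: 2.1
clock: 6.17
tcp_pos: [463.4, -100.0, 92.3]
tcp_rot: [[-0.965, -0.262, -0.0], [-0.262, 0.965, 0.0], [-0.0, 0.0, -1.0]]
contact_force: [-1.2, -1.3, 4.0]
opening: 0.7
grasp_force: 1.8
```

```bash
python3 -m pendant '[{"fingers":0,"dx":0,"dy":0,"dz":0.1,"turn":0},{"fingers":0,"dx":0,"dy":0,"dz":0.1,"turn":0},{"fingers":0,"dx":0,"dy":0,"dz":0.1,"turn":0},{"fingers":0,"dx":0,"dy":0,"dz":0.1,"turn":0},{"fingers":0,"dx":0,"dy":0,"dz":0,"turn":0}]'
python3 -m pendant '[{"fingers":0,"dx":0,"dy":0,"dz":0.06,"turn":0},{"fingers":0,"dx":0,"dy":0,"dz":0.04,"turn":0},{"fingers":0,"dx":0,"dy":0,"dz":0.04,"turn":0}]'
```

```text
clock: 6.58
tcp_pos: [464.0, -99.9, 82.6]
tcp_rot: [[-0.965, -0.262, 0.001], [-0.262, 0.965, 0.0], [-0.001, -0.0, -1.0]]
contact_force: [0.1, 1.3, 2.5]
opening: 0.4
grasp_force: 1.1
clock: 6.83
tcp_pos: [463.9, -100.1, 79.5]
tcp_rot: [[-0.965, -0.262, 0.001], [-0.262, 0.965, -0.0], [-0.001, -0.0, -1.0]]
contact_force: [0.7, 0.6, 1.9]
opening: 0.6
grasp_force: 1.0
```

Not yet at the stop (force 2 N); I keep going in small steps.

```bash
python3 -m pendant '[{"fingers":0,"dx":0,"dy":0,"dz":0.05,"turn":0},{"fingers":0,"dx":0,"dy":0,"dz":0.05,"turn":0},{"fingers":0,"dx":0,"dy":0,"dz":0,"turn":0}]'
python3 -m pendant '[{"fingers":0,"dx":0,"dy":0,"dz":0.04,"turn":0},{"fingers":0,"dx":0,"dy":0,"dz":0,"turn":0}]'
python3 -m pendant '[{"fingers":0,"dx":0,"dy":0,"dz":0.04,"turn":0},{"fingers":0,"dx":0,"dy":0,"dz":0,"turn":0}]'
```

```text
clock: 7.08
tcp_pos: [464.1, -100.1, 78.5]
tcp_rot: [[-0.965, -0.262, 0.002], [-0.262, 0.965, -0.0], [-0.002, -0.001, -1.0]]
contact_force: [-1.5, 1.9, 14.4]
opening: 0.6
grasp_force: 7.2
clock: 7.25
tcp_pos: [464.2, -100.1, 78.3]
tcp_rot: [[-0.965, -0.262, 0.003], [-0.262, 0.965, -0.0], [-0.002, -0.001, -1.0]]
contact_force: [-3.7, 2.5, 21.0]
opening: 0.2
grasp_force: 10.3
clock: 7.42
tcp_pos: [464.3, -100.2, 78.1]
tcp_rot: [[-0.965, -0.262, 0.003], [-0.262, 0.965, -0.0], [-0.003, -0.001, -1.0]]
contact_force: [-5.5, 1.9, 27.0]
opening: 0.1
grasp_force: 13.7
```

The stop is reached: the tip is at 64 mm as computed and the force rises steeply. I hold about 2.5 s and look.

```bash
python3 - <<'E'
from bench import *
import cv2
im=camera("side"); cv2.imwrite("pics/open.png",cv2.resize(im[100:280,180:420],None,fx=3,fy=3))
E
python3 -m pendant '[{"fingers":0,"dx":0,"dy":0,"dz":0,"turn":0},{"fingers":0,"dx":0,"dy":0,"dz":0,"turn":0},{"fingers":0,"dx":0,"dy":0,"dz":0,"turn":0},{"fingers":0,"dx":0,"dy":0,"dz":0,"turn":0},{"fingers":0,"dx":0,"dy":0,"dz":0,"turn":0}]' >/dev/null
python3 -m pendant '[{"fingers":0,"dx":0,"dy":0,"dz":0,"turn":0},{"fingers":0,"dx":0,"dy":0,"dz":0,"turn":0},{"fingers":0,"dx":0,"dy":0,"dz":0,"turn":0},{"fingers":0,"dx":0,"dy":0,"dz":0,"turn":0},{"fingers":0,"dx":0,"dy":0,"dz":0,"turn":0}]' | grep -E "clock|force"
python3 -m pendant '[{"fingers":0,"dx":0,"dy":0,"dz":0,"turn":0},{"fingers":0,"dx":0,"dy":0,"dz":0,"turn":0},{"fingers":0,"dx":0,"dy":0,"dz":0,"turn":0},{"fingers":0,"dx":0,"dy":0,"dz":0,"turn":0},{"fingers":0,"dx":0,"dy":0,"dz":0,"turn":0}]' >/dev/null
python3 -m pendant '[{"fingers":0,"dx":0,"dy":0,"dz":0,"turn":0},{"fingers":0,"dx":0,"dy":0,"dz":0,"turn":0},{"fingers":0,"dx":0,"dy":0,"dz":0,"turn":0},{"fingers":0,"dx":0,"dy":0,"dz":0,"turn":0},{"fingers":0,"dx":0,"dy":0,"dz":0,"turn":0}]' >/dev/null
python3 -m pendant '[{"fingers":0,"dx":0,"dy":0,"dz":0,"turn":0},{"fingers":0,"dx":0,"dy":0,"dz":0,"turn":0},{"fingers":0,"dx":0,"dy":0,"dz":0,"turn":0},{"fingers":0,"dx":0,"dy":0,"dz":0,"turn":0},{"fingers":0,"dx":0,"dy":0,"dz":0,"turn":0}]' >/dev/null
python3 -m pendant '[{"fingers":0,"dx":0,"dy":0,"dz":0,"turn":0},{"fingers":0,"dx":0,"dy":0,"dz":0,"turn":0},{"fingers":0,"dx":0,"dy":0,"dz":0,"turn":0},{"fingers":0,"dx":0,"dy":0,"dz":0,"turn":0},{"fingers":0,"dx":0,"dy":0,"dz":0,"turn":0}]'
```

```text
clock: 8.3
contact_force: [-5.0, 2.6, 27.2]
grasp_force: 13.6
clock: 9.97
tcp_pos: [464.2, -100.2, 78.1]
tcp_rot: [[-0.965, -0.262, 0.003], [-0.262, 0.965, -0.0], [-0.003, -0.001, -1.0]]
contact_force: [-6.0, 2.2, 26.5]
opening: 0.2
grasp_force: 13.6
```

View pics/open.png

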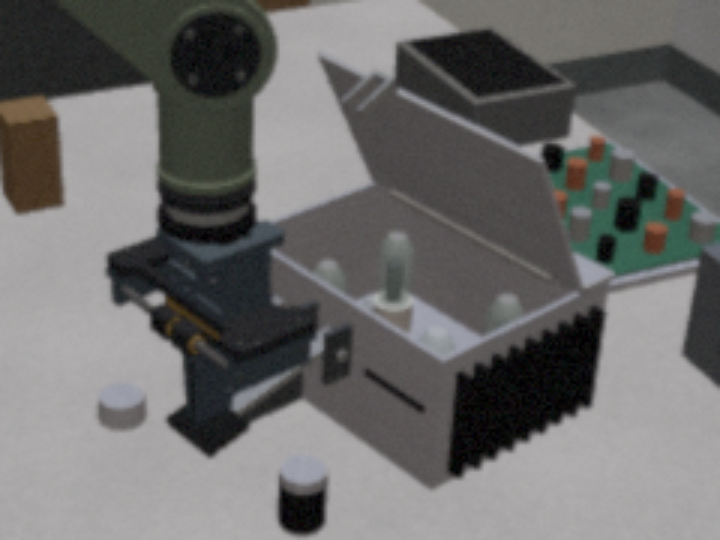

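The lid stands wide open (edge from about 320,60 to 575,285 in the crop), the dial and capacitor are untouched, and it has been held about 3 s. I now rise at 30 mm/s.

```bash
python3 -m pendant '[{"fingers":0,"dx":0,"dy":0,"dz":-0.1,"turn":0},{"fingers":0,"dx":0,"dy":0,"dz":-0.1,"turn":0},{"fingers":0,"dx":0,"dy":0,"dz":-0.1,"turn":0},{"fingers":0,"dx":0,"dy":0,"dz":-0.1,"turn":0},{"fingers":0,"dx":0,"dy":0,"dz":-0.1,"turn":0}]' | grep -E "clock|pos|force"
python3 -m pendant '[{"fingers":0,"dx":0,"dy":0,"dz":-0.1,"turn":0},{"fingers":0,"dx":0,"dy":0,"dz":-0.1,"turn":0},{"fingers":0,"dx":0,"dy":0,"dz":-0.1,"turn":0},{"fingers":0,"dx":0,"dy":0,"dz":-0.1,"turn":0},{"fingers":0,"dx":0,"dy":0,"dz":-0.1,"turn":0}]' | grep -E "clock|pos|force"
python3 -m pendant '[{"fingers":0,"dx":0,"dy":0,"dz":-0.1,"turn":0},{"fingers":0,"dx":0,"dy":0,"dz":-0.1,"turn":0},{"fingers":0,"dx":0,"dy":0,"dz":-0.1,"turn":0},{"fingers":0,"dx":0,"dy":0,"dz":-0.1,"turn":0},{"fingers":0,"dx":0,"dy":0,"dz":-0.1,"turn":0}]' | grep -E "clock|pos|force"
python3 -m pendant '[{"fingers":0,"dx":0,"dy":0,"dz":-0.1,"turn":0},{"fingers":0,"dx":0,"dy":0,"dz":-0.1,"turn":0},{"fingers":0,"dx":0,"dy":0,"dz":-0.1,"turn":0},{"fingers":0,"dx":0,"dy":0,"dz":-0.1,"turn":0},{"fingers":0,"dx":0,"dy":0,"dz":-0.1,"turn":0}]' | grep -E "clock|pos|force"
```

```text
clock: 10.38
tcp_pos: [462.9, -100.2, 87.2]
contact_force: [-0.7, -1.2, 2.0]
grasp_force: 0.8
clock: 10.8
tcp_pos: [463.1, -100.0, 100.1]
contact_force: [-0.6, -0.7, 2.4]
grasp_force: 1.4
clock: 11.22
tcp_pos: [463.7, -99.8, 112.8]
contact_force: [-1.2, 1.0, 2.8]
grasp_force: 1.4
clock: 11.63
tcp_pos: [464.5, -100.2, 125.5]
contact_force: [2.9, 1.1, 3.0]
grasp_force: 1.6
```

```bash
python3 -m pendant '[{"fingers":0,"dx":0,"dy":0,"dz":-0.1,"turn":0},{"fingers":0,"dx":0,"dy":0,"dz":-0.1,"turn":0},{"fingers":0,"dx":0,"dy":0,"dz":-0.1,"turn":0},{"fingers":0,"dx":0,"dy":0,"dz":-0.1,"turn":0},{"fingers":0,"dx":0,"dy":0,"dz":-0.1,"turn":0}]' | grep -E "clock|pos|force"
python3 -m pendant '[{"fingers":0,"dx":0,"dy":0,"dz":-0.1,"turn":0},{"fingers":0,"dx":0,"dy":0,"dz":-0.1,"turn":0},{"fingers":0,"dx":0,"dy":0,"dz":-0.1,"turn":0},{"fingers":0,"dx":0,"dy":0,"dz":-0.1,"turn":0},{"fingers":0,"dx":0,"dy":0,"dz":-0.1,"turn":0}]' | grep -E "clock|pos|force"
```

```text
clock: 12.05
tcp_pos: [463.6, -100.2, 137.8]
contact_force: [2.9, 0.3, 3.1]
grasp_force: 1.6
clock: 12.47
tcp_pos: [462.6, -100.0, 149.7]
contact_force: [0.0, -0.2, -0.6]
grasp_force: 0.0
```

Contact was kept all the way up, and the force dropped to zero at the rest height. Now up and over to the far (+y) side of the knob.

```bash
python3 -m pendant '[{"fingers":0,"dx":0,"dy":0,"dz":-0.6,"turn":0},{"fingers":0,"dx":0,"dy":0,"dz":-0.6,"turn":0},{"fingers":0,"dx":0,"dy":0.6,"dz":-0.5,"turn":0},{"fingers":0,"dx":-0.4,"dy":0.8,"dz":0,"turn":0},{"fingers":0,"dx":-0.6,"dy":0.8,"dz":0,"turn":0}]' | grep -E "clock|pos|force"
python3 -m pendant '[{"fingers":0,"dx":-0.7,"dy":0.8,"dz":0,"turn":0},{"fingers":0,"dx":-0.7,"dy":0.8,"dz":0,"turn":0},{"fingers":0,"dx":-0.7,"dy":0.8,"dz":0,"turn":0},{"fingers":0,"dx":-0.7,"dy":0.7,"dz":0.3,"turn":0},{"fingers":0,"dx":0,"dy":0,"dz":0.3,"turn":0}]'
python3 - <<'E'
from bench import *
import cv2,numpy as np
for c in ("side","top"):
    im=camera(c)
    for t in ["bolt_knob","lever_pad","cover"]:
        print(c,t,[(np.round(d["location"]).tolist(),round(d["p"],2)) for d in mark_of(t,c)[:2]])
    if c=="side": cv2.imwrite("pics/knob.png",cv2.resize(im[130:265,200:380],None,fx=4,fy=4))
E
```

```text
clock: 12.88
tcp_pos: [472.4, -40.3, 193.3]
contact_force: [0.6, -0.5, -0.6]
grasp_force: 0.0
clock: 13.3
tcp_pos: [522.5, 55.9, 177.4]
tcp_rot: [[-0.964, -0.265, 0.002], [-0.265, 0.964, 0.002], [-0.003, 0.001, -1.0]]
contact_force: [0.1, 0.4, -0.5]
opening: 0.2
grasp_force: 0.0
side bolt_knob [([533.0, 23.0, 114.0], 0.73)]
side lever_pad [([464.0, -101.0, 121.0], 0.63)]
side cover []
top bolt_knob []
top lever_pad [([463.0, -98.0, 119.0], 0.83)]
top cover [([590.0, -60.0, 130.0], 0.63)]
```

View pics/knob.png

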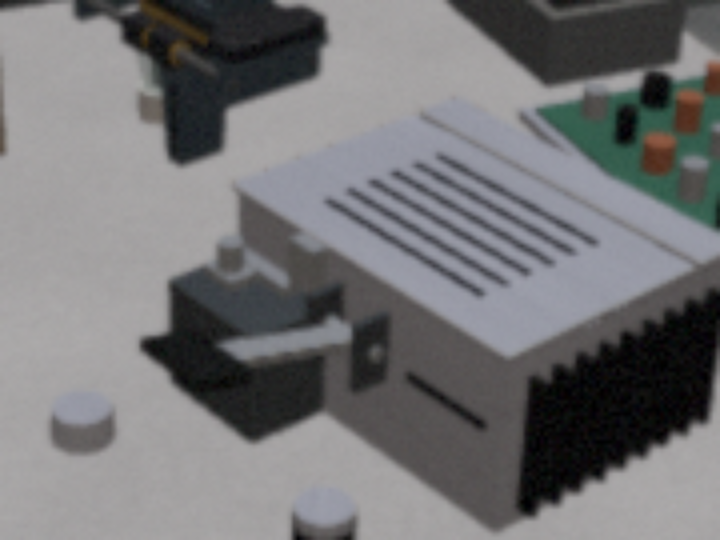

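The lid is flat and shut. The knob is at crop (230,255), and the fingertips are beyond it, about 37 mm off along the box's +y. I descend beside it.

```bash
python3 -m pendant '[{"fingers":0,"dx":0.15,"dy":0,"dz":0.5,"turn":0},{"fingers":0,"dx":0,"dy":0,"dz":0.5,"turn":0},{"fingers":0,"dx":0,"dy":0,"dz":0.5,"turn":0},{"fingers":0,"dx":0,"dy":0,"dz":0.4,"turn":0},{"fingers":0,"dx":0,"dy":0,"dz":0,"turn":0}]' | grep -E "clock|pos|force"
python3 -m pendant '[{"fingers":0,"dx":0,"dy":0,"dz":0.25,"turn":0},{"fingers":0,"dx":0,"dy":0,"dz":0.2,"turn":0},{"fingers":0,"dx":0,"dy":0,"dz":0,"turn":0}]' | grep -E "clock|pos|force"
```

```text
clock: 14.12
tcp_pos: [515.4, 51.2, 128.3]
contact_force: [-0.9, -0.8, 0.2]
grasp_force: 0.0
clock: 14.37
tcp_pos: [516.4, 51.6, 118.1]
contact_force: [0.4, 0.0, -0.1]
grasp_force: 0.0
```

```bash
python3 -m pendant '[{"fingers":0,"dx":-0.15,"dy":0,"dz":0.25,"turn":0},{"fingers":0,"dx":0,"dy":-0.2,"dz":0,"turn":0},{"fingers":0,"dx":0,"dy":-0.2,"dz":0,"turn":0},{"fingers":0,"dx":0,"dy":-0.1,"dz":0,"turn":0},{"fingers":0,"dx":0,"dy":-0.1,"dz":0,"turn":0}]' | grep -E "clock|pos|force"
python3 -m pendant '[{"fingers":0,"dx":0,"dy":-0.1,"dz":0,"turn":0},{"fingers":0,"dx":0,"dy":-0.1,"dz":0,"turn":0},{"fingers":0,"dx":0,"dy":-0.1,"dz":0,"turn":0},{"fingers":0,"dx":0,"dy":-0.1,"dz":0,"turn":0},{"fingers":0,"dx":0,"dy":-0.1,"dz":0,"turn":0}]' | grep -E "clock|pos|force"
python3 -m pendant '[{"fingers":0,"dx":0,"dy":-0.1,"dz":0,"turn":0},{"fingers":0,"dx":0,"dy":-0.1,"dz":0,"turn":0},{"fingers":0,"dx":0,"dy":-0.1,"dz":0,"turn":0},{"fingers":0,"dx":0,"dy":-0.1,"dz":0,"turn":0},{"fingers":0,"dx":0,"dy":-0.1,"dz":0,"turn":0}]' | grep -E "clock|pos|force"
```

```text
clock: 14.78
tcp_pos: [524.5, 38.1, 112.6]
contact_force: [-1.2, 2.7, -0.7]
grasp_force: 1.0
clock: 15.2
tcp_pos: [527.9, 26.1, 112.6]
contact_force: [0.7, 2.1, -0.6]
grasp_force: 1.1
clock: 15.62
tcp_pos: [531.0, 13.9, 112.5]
contact_force: [1.5, 2.9, -0.1]
grasp_force: 1.1
```

```bash
python3 -m pendant '[{"fingers":0,"dx":0,"dy":-0.08,"dz":0,"turn":0},{"fingers":0,"dx":0,"dy":-0.06,"dz":0,"turn":0},{"fingers":0,"dx":0,"dy":0,"dz":0,"turn":0}]' | grep -E "clock|pos|force"
python3 -m pendant '[{"fingers":0,"dx":0,"dy":-0.06,"dz":0,"turn":0},{"fingers":0,"dx":0,"dy":-0.04,"dz":0,"turn":0},{"fingers":0,"dx":0,"dy":0,"dz":0,"turn":0}]' | grep -E "clock|pos|force"
```

```text
clock: 15.87
tcp_pos: [531.8, 11.0, 112.5]
contact_force: [0.2, 3.3, 1.2]
grasp_force: 1.9
clock: 16.12
tcp_pos: [531.9, 10.7, 112.6]
contact_force: [-0.8, 12.1, 2.0]
grasp_force: 5.5
```

Stop felt (12 N). One more nudge, then I back off along +y, rise and look.

```bash
python3 -m pendant '[{"fingers":0,"dx":0,"dy":-0.04,"dz":0,"turn":0},{"fingers":0,"dx":0,"dy":0,"dz":0,"turn":0}]' | grep -E "clock|pos|force"
python3 -m pendant '[{"fingers":0,"dx":0,"dy":0.2,"dz":0,"turn":0},{"fingers":0,"dx":0,"dy":0.4,"dz":0,"turn":0},{"fingers":0,"dx":0,"dy":0.3,"dz":-0.2,"turn":0},{"fingers":0,"dx":0,"dy":0,"dz":-0.7,"turn":0},{"fingers":0,"dx":0,"dy":0,"dz":-1,"turn":0}]' | grep -E "clock|pos|force"
python3 -m pendant '[{"fingers":0,"dx":0.5,"dy":0.5,"dz":-1,"turn":0},{"fingers":0,"dx":0.7,"dy":0.8,"dz":-0.6,"turn":0},{"fingers":0,"dx":0.7,"dy":0.8,"dz":0,"turn":0},{"fingers":0,"dx":0.7,"dy":0.8,"dz":0,"turn":0},{"fingers":0,"dx":0,"dy":0,"dz":0,"turn":0}]' | grep -E "clock|pos|force"
python3 - <<'E'
from bench import *
import cv2,numpy as np
for c in ("side","top"):
    im=camera(c)
    for t in ["bolt_knob","lever_pad","capacitor","dial"]:
        print(c,t,[(np.round(d["location"]).tolist(),round(d["p"],2)) for d in mark_of(t,c)[:2]])
    if c=="side": cv2.imwrite("pics/end.png",cv2.resize(im[130:265,200:380],None,fx=4,fy=4))
E
```

```text
clock: 16.28
tcp_pos: [531.9, 10.5, 112.6]
contact_force: [-0.8, 13.5, 2.8]
grasp_force: 6.9
clock: 16.7
tcp_pos: [524.7, 29.3, 158.7]
contact_force: [0.4, -0.3, -0.2]
grasp_force: 0.0
clock: 17.12
tcp_pos: [440.8, 83.3, 200.4]
contact_force: [-0.4, -1.1, 0.6]
grasp_force: 0.0
side bolt_knob [([542.0, -3.0, 115.0], 0.58)]
side lever_pad [([466.0, -100.0, 123.0], 0.8), ([589.0, -62.0, 130.0], 0.18)]
side capacitor [([509.0, -189.0, -1.0], 0.84), ([462.0, -426.0, -0.0], 0.69)]
side dial [([419.0, 3.0, -0.0], 0.61)]
top bolt_knob [([542.0, -9.0, 116.0], 0.43), ([508.0, -186.0, -2.0], 0.24)]
top lever_pad [([467.0, -99.0, 122.0], 0.66)]
top capacitor [([508.0, -188.0, -4.0], 0.42)]
top dial [([422.0, 2.0, -2.0], 0.64), ([544.0, -11.0, 116.0], 0.44)]
```

View pics/end.png

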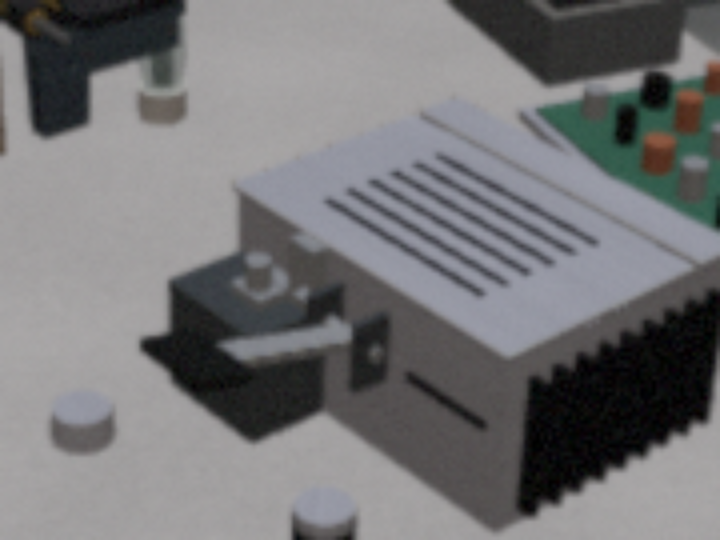

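The knob is across (crop 260,270, about 29 mm moved), its bar is in the keeper, the lid is shut, the neighbours are unmoved and the arm is clear.

```bash
python3 -c "
from bench import *
print(sign_off())"
```

```text
the job is handed in; nothing more can be done
None
```

The job is handed in at about 17 s: the lid was held wide open for about 3 s and lowered at about 30 mm/s, then the bolt was pushed to its stop; the final picture shows the lid shut, the bolt across and the arm clear, with the dial and capacitor found where they were.

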